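# Stack tile cartons on the sloping rack

## Robot

A 6-joint arm with a two-finger parallel gripper is mounted at the origin on the work surface. World frame = base frame: x ahead of the robot, y to its left, z up, the work surface at z = 0. Lengths are in m, angles in rad, forces in N, time in s.
With the tool pointing down it reaches from about 0.35 to 0.975 m from the base axis. Payload 4.9 kg.
Tool frame: the origin (TCP) lies midway between the tips of the shut fingers; the grasp point (between the pads) lies 19 mm behind it; z points along the fingers, y is the line along which they close (so a half turn about z gives the same grasp; the last joint's range is limited). The gripper opens to 85 mm and grips with 20 to 120 N. Pads are 22 mm wide; open, the fingers measure 114 mm over their backs; the gripper's body (76 mm by 85 mm) begins 54 mm behind the grasp point. The pads swing forward as they close: fully open they stand 13 mm farther back than shut.
Start: joints at [1.142, 0.053, 1.613, -0, 1.476, -0.119], TCP at [0.191, 0.595, 0.231] pointing down, gripper open.
Joint ranges: [-3.01, 3.01], [-1.01, 2.22], [0.06, 2.58], [-1.02, 4.17], [0.09, 2.62], [-3.14, 3.14]. Speed limits (rad/s): [2.57, 2.57, 3.14, 3.14, 3.14, 3.14].

## Interface

Orientations are given as a unit quaternion [w, x, y, z].
In Python, from plant import state, grab_frame, job_done, cut_out, place_of gives the robot as it stands.
- The arm moves only by the tool jog_arm, never from a script. Its argument "motion" is text: rows parted by semicolons, each of 7 numbers parted by spaces: the opening in per cent of the stroke, from 0 (shut) to 100 (fully open), then the shift along the tool's x, y, z as a fraction of full scale, then the turn, a rotation vector about the tool's x, y, z as a fraction of full scale. A call has exactly 5 rows; each row is the pose to reach, as a shift and turn from the pose commanded when the call began, along the tool's axes at that moment; what a row does not reach only later rows make up. Full scale, the value 1, is 50 cm for a shift and 1.5 rad for a turn. A row lasts 1/8 s, in which the tool goes at most 62.5 mm and 10.7 degrees, less where a joint would pass 70% of its speed; a pose out of reach is approached as far as the arm can. A call with a number of a shift or a turn outside -1 to 1 is refused whole. A call with a gripper value outside its range is refused whole. The fingers move at their own pace and stop on an object; the grip force is fixed at half the most. Time passes only in rows, so rows that repeat a pose let the fingers close, or fill a call up. It gives the time, the measured TCP pose, the force, the opening and the grip force at its end, in the units of the state.
- state(): the state, without advancing time (a new reading comes with each control period).
- grab_frame(name): name is "scene" or "top"; returns a dict with "color" (420x560x3 uint8, red, green, blue), "range_z" (420x560 float32, m along the optical axis (not along the pixel's ray), 0 where there is no reading), "intrinsics" (3x3 intrinsics, pixels), "world_from_camera" (4x4, takes a point from camera to world coordinates). Camera axes: x right, y up, looking along -z (the intrinsics and any distortion apply to the point x, -y, -z); pixel columns grow to the right and rows downward; lengths in m; the calibration is good to about 2 mm. A picture is of the moment at which its call begins.
- job_done(): hands the job in; it is judged then, once.
Trained networks look in the newest picture that a camera, given by its name, has taken for a name from the list of things; names that differ only in an ending like _2 or _b are one class to them, and where a whole thing is asked for, a point or a joint stands for the part that bears it (a point fixed in the world has none). Each returns a list of dicts, best first, with "p" (0 to 1); they miss things now and then, are a little off and sometimes report something else, mostly with a low value. They report only what shows in the picture. A call takes as long as a camera call. They do not tell look-alikes from the thing itself.
- cut_out(camera, thing): "pixels" (420x560 bool, what is visible of it).
- place_of(camera, thing): "at" ([x, y, z] in m, in world coordinates, good to about 4 mm: a listed point, or the origin of a listed thing).
The state is a dict: "time": time; "joint_pos": joint angles; "joint_vel": joint speeds; "joint_efforts": joint torques, N m; "tool_pos": TCP position; "tool_rot": TCP orientation; "contact_force": force on the tool from outside, world axes, zero at the start; "ft_torque": the same for the moment, N m; "gripper_width": opening from 0.0 (shut) to 1.0 (fully open); "grasp_force": force on a finger pad.
Only numpy, scipy, OpenCV 4.12 (cv2) and the standard library are available. Lean on these libraries where they do the work, as an engineer would, in place of code of your own. Each camera call takes 0.05 s, during which the arm holds its last target. There are 200 camera calls.

## Task

Put the glaze test-tile cartons away in the sloping green rack. First slide the brown carton, which stands part-way up the slope, down until it is flat against the backstop; then lay the blue carton flat on the brown one and, last, the white one flat on the blue, each with its end right back against the backstop and its sides in line with the carton below. Lay the cartons down gently, do not let them drop, and leave the bowl, cup, jar and brush where they are.

Things in the scene. Friction and masses are not known exactly. Their poses are not given: they have to be found in the camera images.
- rack: Fixed green wooden rack: deck sloping 24 degrees, low end to the robot, with a backstop board square to the deck at that low end. Origin: inside corner of deck surface and backstop face, mid-width, 25 mm above the table. x up the slope along the deck (185 mm long), y across (150 mm wide), z square off the deck. Backstop face is x = 0, 115 mm high along z, 12 mm thick; no side walls, nothing above
- rack_home (a point): Point on the rack's deck surface, mid-width, 70 mm up the slope from the backstop; same axes as the rack. Home cartons have their centres 22, 66 and 110 mm off the deck (along z) above it, with any sideways (y) offset of the brown one
- brown_mid (a point): Brown cardboard tile carton, a closed box 140 long x 60 wide x 44 mm high, about 0.35 kg; the point is its centre (22 mm above its underside), x along its 140 mm length, y across its 60 mm width, z out of its lid; it starts lying on the rack's deck, length up the slope, about square to the rack, held by friction with its lower end 15 to 50 mm short of the backstop
- blue_mid (a point): Blue tile carton, a closed box 140 long x 60 wide x 44 mm high, about 0.35 kg; the point is its centre (22 mm above its underside), x along its 140 mm length, y across its 60 mm width, z out of its lid; it starts flat on the table; either end may go against the backstop
- white_mid (a point): White tile carton, a closed box 140 long x 60 wide x 44 mm high, about 0.35 kg; the point is its centre (22 mm above its underside), x along its 140 mm length, y across its 60 mm width, z out of its lid; it starts flat on the table; either end may go against the backstop
- bowl: Bystander: yellow bowl, 120 mm across, 55 mm high, origin at the centre of its underside, z up
- clay_cup: Bystander: terracotta cup, 72 mm across, 75 mm high, origin at the centre of its underside, z up
- glaze_jar: Bystander: amber glaze jar with white cap, 64 mm across, 100 mm high, origin at the centre of its underside, z up
- brush: Bystander: brush, 170 mm long, lying on the table; x along its length
Things that resemble listed ones, but are neither listed nor needed, are in the scene too. Leave any purple or red look-alike of the part that bears white_mid alone.

How it is judged:
On the way, in this order (a step that is already met when the one before it is completed fails the run):
1. the brown carton lies flat on the deck against the backstop (x of brown_mid in the frame of rack between 0.062 and 0.077 m and z of brown_mid in the frame of rack between 0.016 and 0.028 m and angle between the z axis of brown_mid and the z axis of rack, either way round below 0.09 rad and angle between the x axis of brown_mid and the x axis of rack, either way round below 0.12 rad and y of brown_mid in the frame of rack between -0.04 and 0.04 m), for 0.2 s.
2. the blue carton lies on the brown one against the backstop, let go (all of step 1 and x of blue_mid in the frame of rack between 0.062 and 0.077 m and z of blue_mid in the frame of rack between 0.06 and 0.072 m and angle between the z axis of blue_mid and the z axis of rack, either way round below 0.09 rad and angle between the x axis of blue_mid and the x axis of rack, either way round below 0.12 rad and y of blue_mid in the frame of brown_mid between -0.012 and 0.012 m and contact force between the fingers and blue below 0.2 N and linear speed of blue below 0.03 m/s), for 0.2 s.
3. the white carton lies on the blue one against the backstop, let go (all of step 1 and x of blue_mid in the frame of rack between 0.062 and 0.077 m and z of blue_mid in the frame of rack between 0.06 and 0.072 m and angle between the z axis of each of blue_mid, white_mid and the z axis of rack, either way round below 0.09 rad and angle between the x axis of each of blue_mid, white_mid and the x axis of rack, either way round below 0.12 rad and y of blue_mid in the frame of brown_mid between -0.012 and 0.012 m and x of white_mid in the frame of rack between 0.062 and 0.077 m and z of white_mid in the frame of rack between 0.104 and 0.116 m and y of white_mid in the frame of blue_mid between -0.012 and 0.012 m and contact force between the fingers and white below 0.2 N and linear speed of white below 0.03 m/s), for 0.2 s.
At the end, for the whole second after the job is handed in: brown on the deck, blue on brown, white on blue; each end within 7 mm of the backstop, height within 6 mm of flush, flat within 5 and square within 7 degrees; brown within 40 mm of the deck's middle line, each upper carton within 12 mm sideways of the one below; all released and at rest (all of step 3 and contact force between the fingers and brown below 0.2 N and linear speed of each of brown, blue below 0.03 m/s and contact force between the fingers and blue below 0.2 N); the robot touches nothing.
It fails at once if the bowl, cup, jar or brush is shifted by more than 20 mm (distance of any of bowl, clay_cup, glaze_jar, brush from where it was at the start of the episode above 0.02 m).
It fails at once if a carton is dropped (moves faster than 0.5 m/s with no finger on it) ((linear speed of brown above 0.5 m/s and contact force between the fingers and brown below 0.05 N) or (linear speed of blue above 0.5 m/s and contact force between the fingers and blue below 0.05 N) or (linear speed of white above 0.5 m/s and contact force between the fingers and white below 0.05 N)).
It also fails if it takes over 66 s, if anything falls off the work surface, if the arm or the gripper's body presses on something with over 40 N, if the wrist force passes 120 N, or if a joint passes its speed limit or range.

## Working session

There is one attempt and no reset: what is moved stays moved. The work goes in short steps, Python scripts to look and compute and a tool call to move; the robot and the scene stay as the last step left them, time stands still between calls to the robot, and variables do not carry over. Pictures are saved under pics/ and viewed, at most 10 in all, crops included, and the job is handed in when it is done.

Besides the shell and the picture viewer there is one more tool, called after "Request:" as a command line: name --argument value ..., lists and objects as JSON in quotes. jog_arm: Moves the arm, as the interface text tells. Shift numbers are shares of 50 cm and turn numbers shares of 1.5 rad, none past 1 either way. Its arguments: {"type":"object","properties":{"motion":{"type":"string"}},"required":["motion"]}

```bash
mkdir -p pics
cat > h.py <<'E'
import numpy as np, cv2
from plant import state, grab_frame, job_done, cut_out, place_of
from scipy.spatial.transform import Rotation as R
def cloud(f):
    K=f["intrinsics"];z=f["range_z"];v,u=np.mgrid[:z.shape[0],:z.shape[1]]
    P=np.stack([(u-K[0,2])/K[0,0]*z,-(v-K[1,2])/K[1,1]*z,-z],-1)
    T=f["world_from_camera"];W=P@T[:3,:3].T+T[:3,3];W[z<=0]=np.nan
    return W
def save(f,n): cv2.imwrite("pics/"+n,f["color"][...,::-1])
E
python3 - <<'E'
from h import *
print(state())
for c in("top","scene"):
    f=grab_frame(c);save(f,c+"0.png");print(c,f["world_from_camera"].round(3).tolist())
    for t in("rack","rack_home","brown_mid","blue_mid","white_mid","bowl","clay_cup","glaze_jar","brush"):
        print(t,[(round(float(d["p"]),2),np.round(d["at"],3).tolist()) for d in place_of(c,t)[:3]])
E
```

```text
{'time': 0.0, 'joint_pos': array([ 1.14197667e+00,  5.33769983e-02,  1.61429425e+00,  2.19353791e-05,
        1.47599510e+00, -1.19000070e-01]), 'joint_vel': array([-0.00178023,  0.00052046,  0.00094823, -0.00063699,  0.00269049,
       -0.00192142]), 'joint_efforts': array([-4.71520798e-04, -3.93687379e+01, -3.70174813e+01, -1.75153973e-04,
        6.99718090e-03, -4.64457145e-06]), 'tool_pos': array([0.19028791, 0.59467585, 0.23005038]), 'tool_rot': array([-2.90974275e-04,  1.54291926e-01,  9.88024760e-01, -9.95238345e-04]), 'contact_force': array([ 0.46117786,  0.28164132, -0.29236651]), 'ft_torque': array([-0.00381384,  0.02992614,  0.02026317]), 'grasp_force': 0.0, 'gripper_width': 1.0002621666781284}
top [[-0.009, 0.999, -0.047, 0.466], [-1.0, -0.007, 0.03, 0.03], [0.03, 0.047, 0.998, 1.333], [0.0, 0.0, 0.0, 1.0]]
rack [(0.84, [0.457, 0.239, 0.025])]
rack_home [(0.65, [0.524, 0.227, 0.053])]
brown_mid [(0.57, [0.544, 0.239, 0.086])]
blue_mid [(0.8, [0.487, -0.252, 0.023])]
white_mid [(0.84, [0.759, 0.14, 0.024]), (0.72, [0.516, -0.076, 0.023]), (0.72, [0.33, -0.093, 0.02])]
bowl [(0.65, [0.715, -0.087, 0.002])]
clay_cup [(0.75, [0.663, -0.378, 0.001]), (0.51, [0.714, -0.088, -0.001])]
glaze_jar []
brush [(0.79, [0.594, 0.452, 0.0]), (0.69, [0.461, 0.239, 0.024])]
scene [[0.085, -0.712, 0.697, 1.279], [0.996, 0.057, -0.062, -0.047], [0.004, 0.7, 0.714, 0.839], [0.0, 0.0, 0.0, 1.0]]
rack [(0.82, [0.463, 0.241, 0.025])]
rack_home [(0.56, [0.525, 0.227, 0.051]), (0.17, [0.46, 0.241, 0.026])]
brown_mid [(0.69, [0.542, 0.236, 0.083])]
blue_mid [(0.95, [0.489, -0.254, 0.018])]
white_mid [(0.94, [0.758, 0.139, 0.019]), (0.77, [0.329, -0.093, 0.022]), (0.73, [0.518, -0.076, 0.024])]
bowl [(0.84, [0.718, -0.089, 0.002]), (0.34, [0.492, -0.252, 0.02])]
clay_cup [(0.65, [0.672, -0.378, 0.001])]
glaze_jar [(0.78, [0.325, -0.401, -0.003])]
brush [(0.94, [0.591, 0.453, 0.008])]
```

View pics/top0.png

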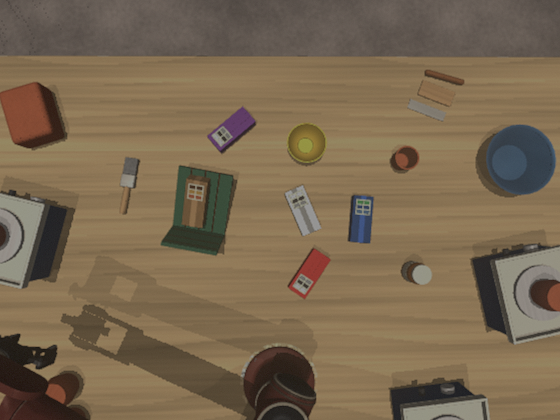

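View pics/scene0.png

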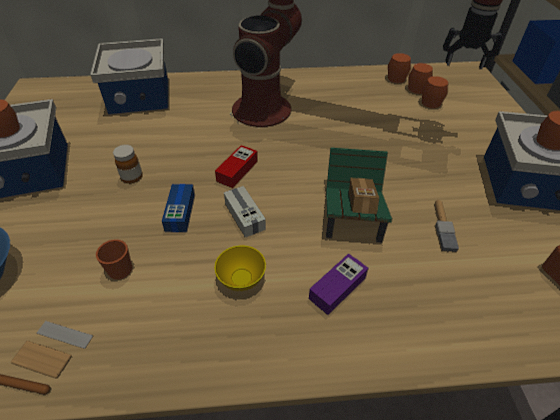

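The top view has the rack at about (205,210) with the brown carton on it at (195,200). The white carton is at (302,210) and the blue at (361,219); purple (232,130) and red (310,273) are decoys. The bowl is at (306,143), the cup (404,158), the jar (418,272) and the brush (128,185).

```bash
cat >> h.py <<'E'
def mask(cam,thing,near=None,W=None):
    best=None
    for d in cut_out(cam,thing):
        m=d["pixels"]
        if near is None: return m
        c=np.nanmedian(W[m],0)
        if np.linalg.norm(c[:2]-near[:2])<0.05: return m
def carton(W,m,zlo):
    P=W[m&(W[...,2]>zlo)]
    (c,s,a)=cv2.minAreaRect((P[:,:2]*1000).astype(np.float32))
    if s[0]<s[1]: a+=90
    return np.round(np.array(c)/1000,4),np.round(s,1),round((a+90)%180-90,2),np.round(np.median(P[:,2]),4)
E
python3 - <<'E'
from h import *
for cam in("top","scene"):
    f=grab_frame(cam);W=cloud(f)
    for t,n in(("blue_mid",(.488,-.253)),("white_mid",(.517,-.076))):
        m=mask(cam,t,n,W)
        if m is None: print(cam,t,"none");continue
        print(cam,t,m.sum(),carton(W,m,0.035))
    mb=mask(cam,"brown_mid");mr=mask(cam,"rack")
    # deck plane: rack pixels
    hue=cv2.cvtColor(f["color"],cv2.COLOR_RGB2HSV)
    g=(hue[...,0]>50)&(hue[...,0]<95)&(hue[...,1]>60)
    x,y=W[...,0],W[...,1]
    reg=g&(x>.36)&(x<.72)&(y>.1)&(y<.36)&(W[...,2]>.015)
    P=W[reg]
    # ransac planes
    rng=np.random.default_rng(0)
    def plane(P,th=.004,ok=lambda n:True):
        b=None
        for _ in range(600):
            a=P[rng.choice(len(P),3,False)];n=np.cross(a[1]-a[0],a[2]-a[0]);L=np.linalg.norm(n)
            if L<1e-6: continue
            n/=L; n*=np.sign(n[2])
            if not ok(n): continue
            i=abs((P-a[0])@n)<th
            if b is None or i.sum()>b.sum(): b=i
        Q=P[b];c=Q.mean(0);n=np.linalg.svd(Q-c)[2][2];n*=np.sign(n[2]);return c,n,b
    c,n,b=plane(P,ok=lambda n:.85<n[2]<.96);print(cam,"deck",len(P),b.sum(),c.round(4),n.round(4),"tilt",np.degrees(np.arccos(n[2])).round(2),"yaw",np.degrees(np.arctan2(-n[1],-n[0])).round(2))
    Q=P[~b];Q=Q[(Q-c)@n>.006]
    c2,n2,b2=plane(Q,ok=lambda m:abs(m@n)<.12 );print("backstop",len(Q),b2.sum(),c2.round(4),n2.round(4),"yaw",np.degrees(np.arctan2(n2[1],n2[0])).round(2))
    Pb=W[mb];c3,n3,b3=plane(Pb,.003,ok=lambda m:m@n>.95);print("brown top",b3.sum(),c3.round(4),n3.round(4))
    np.savez(cam+".npz",P=P,Pb=Pb)
E
```

```text
top blue_mid 1028 (array([ 0.4857, -0.2506]), array([ 62.2, 139.2]), -4.8, np.float64(0.0441))
top white_mid 1026 (array([ 0.5124, -0.0743]), array([139.7,  60.2]), 22.79, np.float64(0.044))
top deck 1275 1064 [0.5379 0.2073 0.0621] [-0.3959  0.0779  0.915 ] tilt 23.8 yaw -11.13
backstop 117 88 [0.4099 0.2459 0.1272] [ 0.8772 -0.1552  0.4544] yaw -10.03
brown top 764 [0.5323 0.2351 0.1059] [-0.4051  0.0938  0.9094]
scene blue_mid 1244 (array([ 0.4895, -0.2471]), array([ 61.1, 143.9]), -5.44, np.float64(0.0441))
scene white_mid 1276 (array([ 0.5161, -0.0707]), array([143.9,  61.2]), 22.77, np.float64(0.044))
scene deck 2658 962 [0.5589 0.2071 0.0705] [-0.3918  0.076   0.9169] tilt 23.52 yaw -10.98
backstop 1659 1523 [0.4337 0.2428 0.0867] [ 0.8959 -0.1789  0.4065] yaw -11.29
brown top 460 [0.5442 0.2373 0.1095] [-0.3952  0.0717  0.9158]
```

Run:
```python
from h import *
t=np.radians(24);p=np.radians(-11.1)
ex=np.array([np.cos(t)*np.cos(p),np.cos(t)*np.sin(p),np.sin(t)]);ey=np.array([-np.sin(p),np.cos(p),0]);ez=np.cross(ex,ey)
Rk=np.c_[ex,ey,ez];O=np.array([.459,.24,.025])
for cam in("top","scene"):
    d=np.load(cam+".npz");P=(d["P"]-O)@Rk;B=(d["Pb"]-O)@Rk
    dk=P[(P[:,0]>.03)&(abs(P[:,2])<.015)]
    print(cam,"deck z",np.median(dk[:,2]),"x max",np.percentile(dk[:,0],99.5),"y",np.percentile(dk[:,1],[.5,99.5]))
    bs=P[(P[:,2]>.02)&(abs(P[:,0])<.012)]
    print("bs x",np.median(bs[:,0]),"y",np.percentile(bs[:,1],[.5,99.5]),"zmax",np.percentile(P[P[:,0]<.01][:,2],99.5),len(bs))
    T=B[abs(B[:,2]-.044)<.012];c,s,a=cv2.minAreaRect((T[:,:2]*1000).astype(np.float32));print("brown",np.round(c,1),np.round(s,1),a,np.median(T[:,2]),T[:,0].min(),T[:,0].max())
print(Rk.round(4).tolist(), R.from_matrix(Rk).as_quat().round(4))
```

```text
top deck z -0.00016223732180975498 x max 0.18531826406691299 y [-0.08060948  0.07139324]
bs x -0.0034805195410748165 y [-0.07977746  0.06886005] zmax 0.1193123815223521 106
brown [98.1  9.6] [142.8  60. ] 0.942060649394989 0.04380673189256586 0.026559029017198206 0.16940116333589442
scene deck z -0.0009165641127621832 x max 0.19070491811730114 y [-0.07650175  0.07644491]
bs x 0.0019405851619369624 y [-0.07595626  0.07548661] zmax 0.11451253308252085 1524
brown [89.7 14. ] [168.8  59.9] 0.31801044940948486 0.043065632995630834 0.005356791509911876 0.174129643968583
[[0.8965, 0.1925, -0.3991], [-0.1759, 0.9813, 0.0783], [0.4067, 0.0, 0.9135]] [-0.0201 -0.2069 -0.0946  0.9736]
```

```bash
cat >> h.py <<'E'
t_,p_=np.radians(24),np.radians(-11.1)
ex=np.array([np.cos(t_)*np.cos(p_),np.cos(t_)*np.sin(p_),np.sin(t_)]);ey=np.array([-np.sin(p_),np.cos(p_),0]);ez=np.cross(ex,ey)
Rk=np.c_[ex,ey,ez];O=np.array([.4586,.238,.025])
TR=np.c_[-ex,ey,-ez]           # tool orientation over the rack
def TD(yaw):                   # tool down, tool x azimuth yaw (deg)
    a=np.radians(yaw);x=np.array([np.cos(a),np.sin(a),0]);z=np.array([0,0,-1.]);return np.c_[x,np.cross(z,x),z]
def rack(v): return O+Rk@np.array(v)
def cur():
    s=state();q=s["tool_rot"];return s["tool_pos"],R.from_quat([q[1],q[2],q[3],q[0]]).as_matrix()
def go(pos,rot,frm=None):
    p,r=frm or cur();d=r.T@(pos-p);w=R.from_matrix(r.T@rot).as_rotvec()
    print("shift",(d/.5).round(4),"turn",(w/1.5).round(4),"| mm",round(np.linalg.norm(d)*1e3),"deg",round(np.degrees(np.linalg.norm(w)),1))
def inrack():
    p,r=cur();s=state();print("t",s["time"],"rackTCP mm",(Rk.T@(p-O)*1e3).round(1),"rot err deg",np.degrees(R.from_matrix(TR.T@r).as_rotvec()).round(2),"F(rack)",(Rk.T@s["contact_force"]).round(1),"w",round(s["gripper_width"],3),"grip",s["grasp_force"])
E
python3 - <<'E'
from h import *
go(rack([.099,.013,.12]),TR)
E
```

```text
shift [-0.8082 -0.4816  0.1128] turn [-0.0162 -0.279  -0.0762] | mm 474 deg 24.9
```

Request:
jog_arm --motion "100 -0.1 -0.06 0.014 -0.002 -0.035 -0.01; 100 -0.2 -0.12 0.028 -0.004 -0.07 -0.019; 100 -0.3 -0.18 0.042 -0.006 -0.105 -0.028; 100 -0.4 -0.24 0.056 -0.008 -0.14 -0.038; 100 -0.5 -0.3 0.07 -0.01 -0.175 -0.047"

```text
time: 2.12
tool_pos: [0.384, 0.3748, 0.1964]
tool_rot: [0.132, 0.118, 0.984, -0.013]
contact_force: [0.7, 0.7, 0.3]
gripper_width: 1.003
grasp_force: 0.0
```

Run:
```python
from h import *
go(rack([.099,.013,.12]),TR)
```

```text
shift [-0.2703 -0.2015  0.1167] turn [-0.006  -0.1025 -0.0288] | mm 178 deg 9.2
```

Request:
jog_arm --motion "100 -0.1 -0.075 0.043 -0.002 -0.038 -0.01; 100 -0.2 -0.15 0.086 -0.004 -0.076 -0.02; 100 -0.27 -0.2 0.117 -0.006 -0.1025 -0.029; 100 -0.27 -0.2 0.117 -0.006 -0.1025 -0.029; 100 -0.27 -0.2 0.117 -0.006 -0.1025 -0.029"

```text
time: 2.75
tool_pos: [0.5007, 0.2449, 0.1745]
tool_rot: [0.206, 0.095, 0.974, -0.02]
contact_force: [-0.1, -0.3, -1.1]
gripper_width: 1.001
grasp_force: 0.0
```

Run:
```python
from h import *
inrack();go(rack([.099,.013,.004]),TR)
```

```text
t 2.75 rackTCP mm [ 97.4  14.8 120.3] rot err deg [0.02 0.14 0.06] F(rack) [-0.5 -0.3 -1. ] w 1.001 grip 0.0
shift [-0.0038 -0.0036  0.2325] turn [-0.0002 -0.0016 -0.0006] | mm 116 deg 0.2
```

Request:
jog_arm --motion "100 -0.003 -0.003 0.1 0 0 0; 100 -0.003 -0.003 0.19 0 0 0; 100 -0.003 -0.003 0.23 0 0 0; 100 -0.003 -0.003 0.23 0 0 0; 100 -0.003 -0.003 0.23 0 0 0"

```text
time: 3.38
tool_pos: [0.5478, 0.2353, 0.0712]
tool_rot: [0.207, 0.094, 0.974, -0.02]
contact_force: [0.3, 0.1, 0.8]
gripper_width: 0.997
grasp_force: 0.0
```

Request:
jog_arm --motion "60 0 0 0 0 0 0; 40 0 0 0 0 0 0; 20 0 0 0 0 0 0; 20 0 0 0 0 0 0; 20 0 0 0 0 0 0"

```text
time: 4.0
tool_pos: [0.5481, 0.2347, 0.0717]
tool_rot: [0.207, 0.095, 0.974, -0.02]
contact_force: [-3.9, 1.0, 5.6]
gripper_width: 0.693
grasp_force: 66.2
```

Run:
```python
from h import *
inrack()
```

```text
t 4.0 rackTCP mm [99.8 14.   6.7] rot err deg [-0.05  0.01  0.02] F(rack) [-1.4  0.3  6.7] w 0.693 grip 66.19620323181152
```

Request:
jog_arm --motion "20 0.012 -0.006 -0.002 0 0 0; 20 0.024 -0.012 -0.002 0 0 0; 20 0.036 -0.018 -0.002 0 0 0; 20 0.048 -0.024 -0.002 0 0 0; 20 0.05 -0.026 -0.002 0 0 0"

```text
time: 4.62
tool_pos: [0.5223, 0.2261, 0.0612]
tool_rot: [0.207, 0.095, 0.974, -0.02]
contact_force: [0.1, 4.2, 2.7]
gripper_width: 0.687
grasp_force: 66.0
```

Run:
```python
from h import *
inrack()
```

```text
t 4.625 rackTCP mm [73.9  0.6  6.7] rot err deg [-0.04  0.05  0.02] F(rack) [0.5 4.2 2.8] w 0.687 grip 66.01267218589783
```

Request:
jog_arm --motion "20 0.003 0 0 0 0 0; 20 0.006 0 0 0 0 0; 20 0.008 0 0 0 0 0; 20 0.01 0 0 0 0 0; 20 0.01 0 0 0 0 0"

```text
time: 5.25
tool_pos: [0.5205, 0.2263, 0.0606]
tool_rot: [0.209, 0.095, 0.973, -0.02]
contact_force: [10.2, -2.0, 1.5]
gripper_width: 0.694
grasp_force: 65.1
```

Run:
```python
from h import *
inrack()
```

```text
t 5.25 rackTCP mm [72.   0.4  6.9] rot err deg [-0.03 -0.21  0.05] F(rack) [10.1  0.  -2.8] w 0.694 grip 65.1416802406311
```

Request:
jog_arm --motion "60 0.004 0 0 0 0 0; 100 0.004 0 0 0 0 0; 100 0.004 0 0 0 0 0; 100 0.004 0 -0.1 0 0 0; 100 0.004 0 -0.22 0 0 0"

```text
time: 5.88
tool_pos: [0.4697, 0.2347, 0.156]
tool_rot: [0.203, 0.095, 0.974, -0.022]
contact_force: [-0.1, 0.1, 0.8]
gripper_width: 1.0
grasp_force: 0.0
```

Run:
```python
from h import *
inrack()
f=grab_frame("scene");W=cloud(f);m=mask("scene","brown_mid")
B=(W[m]-O)@Rk;T=B[abs(B[:,2]-.044)<.01];print(len(T),np.median(T[:,2]))
if len(T)>20:
    c,s,a=cv2.minAreaRect((T[:,:2]*1000).astype(np.float32));print(c,s,a,T[:,0].max())
# via point and blue grasp target
p,r=cur()
go(np.array([.487,-.25,.16]),TD(174.9))
```

```text
t 5.875 rackTCP mm [ 63.8  -1.1 115. ] rot err deg [ 0.26  0.47 -0.05] F(rack) [0.3 0.1 0.8] w 1.0 grip 0.0
480 0.043193539203991396
(74.84854125976562, 2.1213836669921875) (142.96141052246094, 59.185546875) 1.1934118270874023 0.145852495709211
shift [-0.1917 -0.9523  0.092 ] turn [-0.0107  0.2833 -0.0686] | mm 488 deg 25.1
```

Request:
jog_arm --motion "100 -0.024 -0.119 0.0115 -0.001 0.036 -0.008; 100 -0.048 -0.238 0.023 -0.003 0.071 -0.017; 100 -0.072 -0.357 0.0345 -0.004 0.106 -0.026; 100 -0.096 -0.476 0.046 -0.005 0.142 -0.034; 100 -0.12 -0.595 0.0575 -0.006 0.177 -0.043"

```text
time: 6.6
tool_pos: [0.4788, -0.0707, 0.1551]
tool_rot: [0.073, 0.064, 0.995, -0.009]
contact_force: [0.4, 0.6, 0.9]
gripper_width: 0.997
grasp_force: 0.0
```

Run:
```python
from h import *
go(np.array([.487,-.25,.1]),TD(174.9))
```

```text
shift [-0.0454 -0.3525  0.1212] turn [-0.0078  0.0979 -0.0266] | mm 188 deg 8.7
```

Request:
jog_arm --motion "100 -0.015 -0.115 0.04 -0.002 0.033 -0.009; 100 -0.03 -0.23 0.08 -0.005 0.066 -0.018; 100 -0.045 -0.345 0.12 -0.008 0.098 -0.027; 100 -0.045 -0.352 0.121 -0.008 0.098 -0.027; 100 -0.045 -0.352 0.121 -0.008 0.098 -0.027"

```text
time: 7.22
tool_pos: [0.4873, -0.2476, 0.1002]
tool_rot: [0.0, 0.045, 0.999, 0.001]
contact_force: [0.5, 0.5, 0.9]
gripper_width: 0.999
grasp_force: 0.0
```

Run:
```python
from h import *
go(np.array([.487,-.25,.006]),TD(174.9));print(cur())
```

```text
shift [ 0.0004 -0.005   0.1884] turn [ 0.0007  0.0006 -0.0002] | mm 94 deg 0.1
(array([ 0.48731934, -0.24760928,  0.1001817 ]), array([[-9.96007655e-01,  8.92627984e-02,  9.50936689e-04],
       [ 8.92637604e-02,  9.96007498e-01,  1.02225781e-03],
       [-8.55890479e-04,  1.10306079e-03, -9.99999025e-01]]))
```

Request:
jog_arm --motion "100 0 -0.004 0.1 0 0 0; 100 0 -0.004 0.17 0 0 0; 100 0 -0.004 0.184 0 0 0; 100 0 -0.004 0.184 0 0 0; 70 0 -0.004 0.184 0 0 0"

```text
time: 7.85
tool_pos: [0.4899, -0.2509, 0.012]
tool_rot: [0.003, 0.044, 0.999, -0.002]
contact_force: [0.6, -0.6, 0.4]
gripper_width: 0.816
grasp_force: 0.0
```

Request:
jog_arm --motion "20 0 0 0 0 0 0; 20 0 0 0 0 0 0; 20 0 0 0 0 0 0; 20 0 0 0 0 0 0; 20 0 0 -0.05 0 0 0"

```text
time: 8.48
tool_pos: [0.4866, -0.2492, 0.0332]
tool_rot: [-0.0, 0.044, 0.999, 0.001]
contact_force: [-0.8, -0.1, -3.5]
gripper_width: 0.692
grasp_force: 66.0
```

Run:
```python
from h import *
inrack();print(cur()[0])
go(np.array([.487,-.25,.28]),TD(174.9))
go(rack([.085,.002,.19]),TR)
```

```text
t 8.475 rackTCP mm [ 114.1 -472.7  -41.9] rot err deg [-1.33 24.01 -5.91] F(rack) [-2.1 -0.3 -2.9] w 0.692 grip 65.99101066589355
[ 0.48660818 -0.24920778  0.03318223]
shift [-0.0006 -0.0008 -0.4936] turn [ 0.0009 -0.0004  0.0002] | mm 247 deg 0.1
shift [ 0.1412  0.9701 -0.3985] turn [ 0.0155 -0.2794  0.0688] | mm 529 deg 24.8
```

Request:
jog_arm --motion "20 0.01 0.04 -0.1 0 -0.02 0.005; 20 0.03 0.15 -0.18 0.003 -0.06 0.015; 20 0.05 0.27 -0.24 0.005 -0.1 0.025; 20 0.07 0.39 -0.3 0.008 -0.14 0.034; 20 0.09 0.51 -0.34 0.01 -0.18 0.044"

```text
time: 9.1
tool_pos: [0.4661, -0.0079, 0.1992]
tool_rot: [0.137, 0.078, 0.987, -0.014]
contact_force: [0.5, 0.4, -2.9]
gripper_width: 0.695
grasp_force: 66.6
```

Run:
```python
from h import *
inrack()
go(rack([.085,.0004,.15]),TR)
```

```text
t 9.1 rackTCP mm [ 120.9 -239.9  136.9] rot err deg [-0.37  8.13 -2.05] F(rack) [-0.8  0.5 -2.9] w 0.695 grip 66.64056658744812
shift [ 0.0573  0.483  -0.0139] turn [ 0.0044 -0.0946  0.0239] | mm 243 deg 8.4
```

Request:
jog_arm --motion "20 0.012 0.1 -0.02 0.001 -0.025 0.006; 20 0.025 0.21 -0.025 0.002 -0.05 0.012; 20 0.038 0.32 -0.02 0.003 -0.07 0.018; 20 0.05 0.43 -0.014 0.004 -0.09 0.023; 20 0.057 0.48 -0.014 0.004 -0.095 0.024"

```text
time: 9.72
tool_pos: [0.4733, 0.2348, 0.194]
tool_rot: [0.205, 0.092, 0.974, -0.02]
contact_force: [-0.1, -0.4, -3.3]
gripper_width: 0.691
grasp_force: 66.9
```

Run:
```python
from h import *
inrack()
f=grab_frame("scene");save(f,"blue1.png")
for c in("scene","top"):
    W=cloud(grab_frame(c));m=mask(c,"blue_mid",cur()[0],W)
    if m is None: print("none");continue
    B=(W[m]-O)@Rk;print(c,len(B),np.nanpercentile(B,[2,50,98],axis=0).round(4).tolist())
go(rack([.085,.0004,.07]),TR)
```

```text
t 9.725 rackTCP mm [ 82.5  -0.3 148.2] rot err deg [-0.05  0.28 -0.29] F(rack) [-1.4 -0.4 -3. ] w 0.691 grip 66.91360473632812
none
top 862 [[0.0229, -0.0324, 0.1436], [0.1204, -0.0039, 0.1801], [0.1508, 0.026, 0.1842]]
shift [-0.0014  0.0069  0.1568] turn [-0.0003 -0.0024  0.0013] | mm 78 deg 0.2
```

View pics/blue1.png

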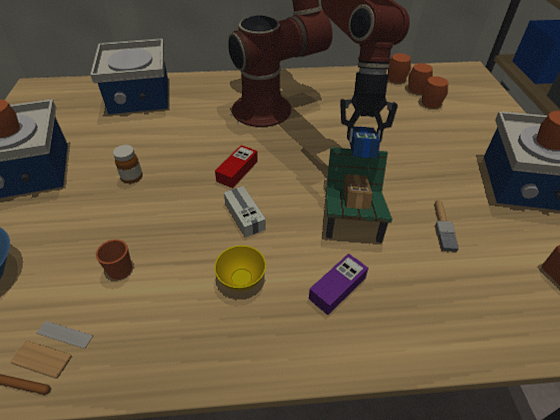

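The picture shows blue held square above the rack at (366,142), with brown seated on the deck at (358,190). Nothing else has moved.

Request:
jog_arm --motion "20 0 0.003 0.05 0 0 0.001; 20 0 0.003 0.1 0 0 0.001; 20 0 0.003 0.15 0 0 0.001; 20 0 0.003 0.18 0 0 0.001; 20 0 0.003 0.18 0 0 0.001"

```text
time: 10.6
tool_pos: [0.5107, 0.2257, 0.112]
tool_rot: [0.205, 0.095, 0.974, -0.021]
contact_force: [0.2, -0.4, -3.9]
gripper_width: 0.692
grasp_force: 66.8
```

Run:
```python
from h import *
inrack()
```

```text
t 10.6 rackTCP mm [84.3 -2.1 57.7] rot err deg [0.08 0.26 0.04] F(rack) [-1.4 -0.4 -3.7] w 0.692 grip 66.81870460510254
```

Request:
jog_arm --motion "20 0.008 0.004 0 0 0 0; 20 0.016 0.005 0 0 0 0; 20 0.016 0.005 0.003 0 0 0; 20 0.016 0.005 0.006 0 0 0; 20 0.016 0.005 0.006 0 0 0"

```text
time: 11.22
tool_pos: [0.5057, 0.2307, 0.1075]
tool_rot: [0.206, 0.094, 0.974, -0.02]
contact_force: [-0.8, 0.1, -1.8]
gripper_width: 0.696
grasp_force: 67.0
```

Run:
```python
from h import *
inrack()
```

```text
t 11.225 rackTCP mm [77.1  1.9 56. ] rot err deg [-0.06  0.12 -0.02] F(rack) [-1.4 -0.1 -1.3] w 0.696 grip 66.95270419120789
```

Request:
jog_arm --motion "20 0.002 -0.002 0.002 0 0 0; 20 0.005 -0.002 0.002 0 0 0; 20 0.008 -0.002 0.002 0 0 0; 20 0.01 -0.002 0.002 0 0 0; 20 0.01 -0.002 0.002 0 0 0"

```text
time: 11.85
tool_pos: [0.5027, 0.2304, 0.1056]
tool_rot: [0.207, 0.094, 0.974, -0.02]
contact_force: [4.6, -2.1, 1.9]
gripper_width: 0.694
grasp_force: 67.1
```

Run:
```python
from h import *
inrack()
```

```text
t 11.85 rackTCP mm [73.6  1.  55.5] rot err deg [-0.08 -0.05 -0.04] F(rack) [ 5.3 -1.1 -0.2] w 0.694 grip 67.06517457962036
```

Request:
jog_arm --motion "20 0 0 0.002 0 0 0; 20 0 0 0.004 0 0 0; 20 0.002 0 0.004 0 0 0; 20 0.004 0 0.004 0 0 0; 20 0.004 0 0.004 0 0 0"

```text
time: 12.48
tool_pos: [0.5027, 0.2304, 0.1055]
tool_rot: [0.209, 0.094, 0.973, -0.02]
contact_force: [-1.0, -4.8, 11.2]
gripper_width: 0.694
grasp_force: 68.5
```

Run:
```python
from h import *
inrack()
```

```text
t 12.475 rackTCP mm [73.7  1.1 55.4] rot err deg [-0.04 -0.2  -0.04] F(rack) [ 4.5 -4.9 10.3] w 0.694 grip 68.52482199668884
```

Request:
jog_arm --motion "75 0 0 -0.002 0 0 0; 100 0 0 -0.003 0 0 0; 100 0 0 -0.003 0 0 0; 100 0 0 -0.08 0 0 0; 100 0 0 -0.18 0 0 0"

```text
time: 13.1
tool_pos: [0.4629, 0.2369, 0.1824]
tool_rot: [0.204, 0.094, 0.974, -0.021]
contact_force: [-0.4, -0.1, 1.0]
gripper_width: 0.999
grasp_force: 0.0
```

Run:
```python
from h import *
inrack()
f=grab_frame("scene");W=cloud(f);save(f,"blue2.png")
for t,z in(("brown_mid",.044),("blue_mid",.088)):
    for d in cut_out("scene",t)[:2]:
        B=(W[d["pixels"]]-O)@Rk;T=B[abs(B[:,2]-z)<.01];print(t,d["p"],len(T))
        if len(T)>20:
            c,s,a=cv2.minAreaRect((T[:,:2]*1000).astype(np.float32));print(np.round(c,1),np.round(s,1),round(a,1),"z",np.median(T[:,2]),"xmax",np.nanmax(B[:,0]), "y",np.nanpercentile(B[:,1],[2,98]))
go(np.array([.515,-.073,.12]),TD(202.8))
```

```text
t 13.1 rackTCP mm [ 68.1  -0.2 142. ] rot err deg [ 0.12  0.39 -0.04] F(rack) [ 0.1 -0.2  1.1] w 0.999 grip 0.0
brown_mid 0.92 108
[ 87.5 -20.8] [145.6  53.7] 24.3 z 0.03922901903542198 xmax 0.14757198568367935 y [-0.02645463  0.03113926]
blue_mid 0.57 450
[73.3  4.5] [ 59.7 145.4] 89.8 z 0.08715680721998537 xmax 0.1460250621828413 y [-0.02526005  0.03301889]
blue_mid 0.29 0
shift [-0.1435 -0.5934  0.2091] turn [-0.0801  0.2731 -0.3881] | mm 323 deg 41.4
```

View pics/blue2.png

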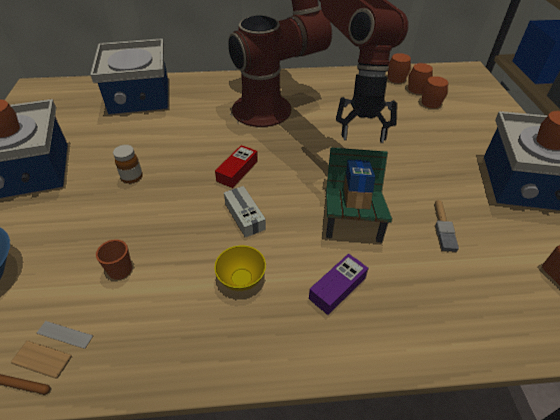

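Blue is flat on brown against the backstop, at (360,178) in the image with brown visible beneath it. White at (243,212) is untouched.

Request:
jog_arm --motion "100 -0.02 -0.1 0 -0.01 0.04 -0.05; 100 -0.045 -0.21 0.04 -0.025 0.09 -0.12; 100 -0.07 -0.32 0.09 -0.04 0.15 -0.2; 100 -0.1 -0.43 0.14 -0.055 0.2 -0.28; 100 -0.125 -0.53 0.18 -0.07 0.24 -0.34"

```text
time: 13.88
tool_pos: [0.5036, -0.0352, 0.1267]
tool_rot: [0.021, -0.163, 0.986, -0.002]
contact_force: [0.6, 0.1, -0.4]
gripper_width: 1.002
grasp_force: 0.0
```

Run:
```python
from h import *
go(np.array([.515,-.073,.09]),TD(202.8));print(cur()[0])
```

```text
shift [ 0.0058 -0.0781  0.0742] turn [-0.0086  0.0271 -0.0471] | mm 54 deg 4.7
[ 0.50360452 -0.03517176  0.12672087]
```

Request:
jog_arm --motion "100 0.003 -0.04 0.04 -0.004 0.014 -0.024; 100 0.006 -0.078 0.074 -0.009 0.027 -0.047; 100 0.006 -0.078 0.074 -0.009 0.027 -0.047; 100 0.006 -0.078 0.074 -0.009 0.027 -0.047; 100 0.006 -0.078 0.074 -0.009 0.027 -0.047"

```text
time: 14.5
tool_pos: [0.5156, -0.0704, 0.0928]
tool_rot: [0.002, -0.197, 0.98, -0.001]
contact_force: [-0.4, -0.2, 0.2]
gripper_width: 0.999
grasp_force: 0.0
```

Run:
```python
from h import *
go(np.array([.515,-.073,.008]),TD(202.8));print(cur()[0])
```

```text
shift [ 0.0039 -0.0039  0.1696] turn [-0.0018  0.0029 -0.0013] | mm 85 deg 0.3
[ 0.51561806 -0.07038755  0.09279876]
```

Request:
jog_arm --motion "100 0.003 -0.003 0.08 0 0 0; 100 0.003 -0.003 0.15 -0.002 0.002 -0.001; 100 0.003 -0.003 0.169 -0.002 0.002 -0.001; 100 0.003 -0.003 0.169 -0.002 0.002 -0.001; 70 0.003 -0.003 0.169 -0.002 0.002 -0.001"

```text
time: 15.12
tool_pos: [0.5166, -0.0733, 0.0097]
tool_rot: [0.002, -0.197, 0.98, -0.0]
contact_force: [0.9, 0.7, -0.3]
gripper_width: 0.818
grasp_force: 0.0
```

Request:
jog_arm --motion "20 0 0 0 0 0 0; 20 0 0 0 0 0 0; 20 0 0 0 0 0 0; 20 0 0 0 0 0 0; 20 0 0 -0.05 0 0 0"

```text
time: 15.75
tool_pos: [0.5129, -0.0725, 0.031]
tool_rot: [-0.002, -0.197, 0.98, 0.002]
contact_force: [0.6, -0.3, -3.0]
gripper_width: 0.691
grasp_force: 66.1
```

Run:
```python
from h import *
inrack();p,r=cur();print(p)
go(rack([.09,.001,.19]),TR)
print((r.T@np.array([0,0,1])).round(3))
```

```text
t 15.75 rackTCP mm [ 105.8 -294.2  -40.5] rot err deg [ -7.25  23.55 -33.3 ] F(rack) [-0.6 -0.1 -3. ] w 0.691 grip 66.0923159122467
[ 0.51292215 -0.07248811  0.03103325]
shift [-0.1477  0.6125 -0.4064] turn [ 0.0843 -0.274   0.3874] | mm 375 deg 41.4
[ 0.003  0.004 -1.   ]
```

Request:
jog_arm --motion "20 0 0 -0.11 0.005 -0.02 0.03; 20 -0.01 0.02 -0.22 0.015 -0.06 0.09; 20 -0.02 0.08 -0.31 0.03 -0.11 0.16; 20 -0.05 0.17 -0.37 0.045 -0.16 0.23; 20 -0.07 0.28 -0.4 0.06 -0.21 0.3"

```text
time: 16.38
tool_pos: [0.4934, 0.0699, 0.2352]
tool_rot: [0.164, 0.031, 0.986, -0.012]
contact_force: [1.3, 1.2, -3.5]
gripper_width: 0.692
grasp_force: 66.3
```

Run:
```python
from h import *
inrack();go(rack([.085,.001,.18]),TR)
```

```text
t 16.375 rackTCP mm [ 146.2 -158.3  165. ] rot err deg [-1.94  5.03 -7.1 ] F(rack) [-0.5  1.5 -3.6] w 0.692 grip 66.292405128479
shift [ 0.0838  0.332  -0.0099] turn [ 0.0226 -0.0586  0.0827] | mm 171 deg 8.9
```

Request:
jog_arm --motion "20 0.02 0.08 -0.01 0.006 -0.015 0.02; 20 0.04 0.16 -0.012 0.011 -0.03 0.04; 20 0.062 0.25 -0.01 0.017 -0.045 0.062; 20 0.08 0.32 -0.01 0.022 -0.058 0.08; 20 0.084 0.332 -0.01 0.0226 -0.0586 0.0827"

```text
time: 17.0
tool_pos: [0.4599, 0.239, 0.2197]
tool_rot: [0.203, 0.09, 0.975, -0.021]
contact_force: [0.0, -1.2, -3.6]
gripper_width: 0.693
grasp_force: 66.4
```

Run:
```python
from h import *
grab_frame("top");inrack();go(rack([.084,.001,.101]),TR)
W=cloud(grab_frame("top"))
m=mask("top","white_mid",cur()[0],W)
if m is not None:
    B=(W[m]-O)@Rk;print(len(B),np.nanpercentile(B,[2,50,98],axis=0).round(4).tolist())
```

```text
t 17.05 rackTCP mm [ 80.7   0.9 177.5] rot err deg [-0.01  0.46 -0.52] F(rack) [-2.   0.1 -2.9] w 0.694 grip 66.46506428718567
shift [-7.80e-03  1.00e-04  1.53e-01] turn [ 0.0001 -0.0054  0.006 ] | mm 77 deg 0.7
868 [[0.0701, -0.0294, 0.1757], [0.1192, -0.0007, 0.2114], [0.1478, 0.0288, 0.2156]]
```

Request:
jog_arm --motion "20 -0.005 0 0.05 0 -0.004 0.004; 20 -0.005 0 0.1 0 -0.005 0.006; 20 -0.005 0 0.14 0 -0.005 0.006; 20 -0.005 0 0.153 0 -0.005 0.006; 20 -0.005 0 0.153 0 -0.005 0.006"

```text
time: 17.77
tool_pos: [0.4945, 0.2301, 0.1526]
tool_rot: [0.208, 0.097, 0.973, -0.02]
contact_force: [0.2, -1.2, -3.3]
gripper_width: 0.695
grasp_force: 66.4
```

Run:
```python
from h import *
inrack()
```

```text
t 17.775 rackTCP mm [ 85.4  -0.8 101.6] rot err deg [ 0.04 -0.11  0.22] F(rack) [-1.  -1.1 -3.2] w 0.695 grip 66.41237497329712
```

Request:
jog_arm --motion "20 0.008 0.003 0 0 0 0; 20 0.015 0.003 0 0 0 0; 20 0.015 0.003 0.003 0 0 0; 20 0.015 0.003 0.006 0 0 0; 20 0.015 0.003 0.006 0 0 0"

```text
time: 18.4
tool_pos: [0.489, 0.2336, 0.1466]
tool_rot: [0.208, 0.096, 0.973, -0.02]
contact_force: [0.1, 0.8, -2.9]
gripper_width: 0.689
grasp_force: 66.4
```

Run:
```python
from h import *
inrack()
```

```text
t 18.4 rackTCP mm [77.5  1.6 98.6] rot err deg [-0.01 -0.12  0.14] F(rack) [-1.3  0.8 -2.6] w 0.689 grip 66.41379833221436
```

Still hanging free. I'll slide it towards the backstop.

Request:
jog_arm --motion "20 0.002 0 0.001 0 0 0; 20 0.005 0 0.002 0 0 0; 20 0.008 0 0.002 0 0 0; 20 0.01 0 0.002 0 0 0; 20 0.01 0 0.002 0 0 0"

```text
time: 19.02
tool_pos: [0.4859, 0.2343, 0.1447]
tool_rot: [0.209, 0.096, 0.973, -0.02]
contact_force: [4.5, -1.5, -3.8]
gripper_width: 0.691
grasp_force: 66.3
```

Run:
```python
from h import *
inrack()
```

```text
t 19.025 rackTCP mm [73.8  1.7 98.2] rot err deg [-0.04 -0.3   0.12] F(rack) [ 2.8 -0.6 -5.4] w 0.691 grip 66.25672459602356
```

Request:
jog_arm --motion "20 0 0 0.002 0 0 0; 20 0 0 0.004 0 0 0; 20 0.002 0 0.006 0 0 0; 20 0.003 0 0.006 0 0 0; 20 0.003 0 0.006 0 0 0"

```text
time: 19.65
tool_pos: [0.4865, 0.2345, 0.1438]
tool_rot: [0.21, 0.096, 0.973, -0.02]
contact_force: [0.5, -3.0, 9.3]
gripper_width: 0.69
grasp_force: 67.7
```

Run:
```python
from h import *
inrack()
```

```text
t 19.65 rackTCP mm [73.9  2.  97.1] rot err deg [-0.03 -0.39  0.15] F(rack) [ 4.7 -2.9  8. ] w 0.69 grip 67.74574756622314
```

Both contacts are made, so I'll release and withdraw.

Request:
jog_arm --motion "75 0 0 -0.002 0 0 0; 100 0 0 -0.003 0 0 0; 100 0 0 -0.003 0 0 0; 100 0 0 -0.08 0 0 0; 100 0 0 -0.18 0 0 0"

```text
time: 20.27
tool_pos: [0.4473, 0.241, 0.2212]
tool_rot: [0.206, 0.096, 0.974, -0.021]
contact_force: [-0.6, -0.4, 0.0]
gripper_width: 1.002
grasp_force: 0.0
```

Run:
```python
from h import *
inrack()
f=grab_frame("scene");W=cloud(f);save(f,"white2.png")
for t,z in(("blue_mid",.088),("white_mid",.132)):
    for d in cut_out("scene",t)[:4]:
        B=(W[d["pixels"]]-O)@Rk;T=B[abs(B[:,2]-z)<.008]
        if len(T)>60:
            c,s,a=cv2.minAreaRect((T[:,:2]*1000).astype(np.float32));print(t,len(T),np.round(c,1),np.round(s,1),round(a,1),"z",np.median(T[:,2]),"xmax",np.nanmax(B[:,0]), "y",np.nanpercentile(B[:,1],[2,98]))
```

```text
t 20.275 rackTCP mm [ 69.1   0.8 184. ] rot err deg [0.13 0.08 0.13] F(rack) [-0.4 -0.5  0.2] w 1.002 grip 0.0
blue_mid 84 [129.2  -9.5] [81.5 42.8] 47.8 z 0.08392879298714946 xmax 0.14697224703616943 y [-0.02532406  0.03282124]
white_mid 381 [74.6  4.9] [ 58.9 144.2] 89.8 z 0.13125220359295073 xmax 0.14732199768928314 y [-0.02446522  0.03210126]
```

View pics/white2.png

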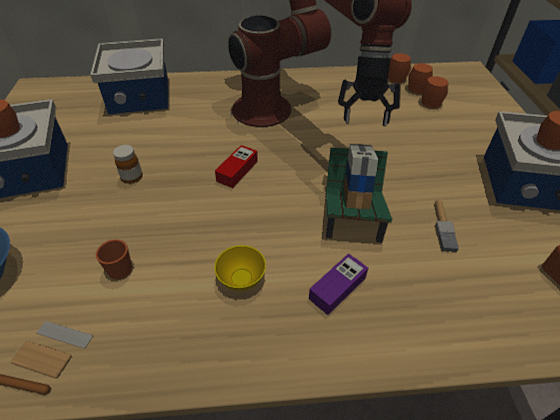

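The picture shows white on blue on brown, stacked in line at (362,180), with the upper ends level to within 1 mm. The gripper is clear and the bystanders are in place.

```bash
python3 -c "from plant import *; print(job_done())"
```

```text
the job is handed in; nothing more can be done
None
```

The job is handed in, though no verdict came back: the last picture shows brown, blue and white stacked in line against the rack's backstop, gripper clear and bystanders in place, at about 20 s on the robot's clock.

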